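# Unlatch the due slide cassette and hold it up

### The job

Two slide cassettes are latched in their docks on the counter; the bench timer lies in front of the dock whose slides are due, a petri dish in front of the other. Pinch the two side catches of the due cassette together while it is still seated so that it unlatches, lift it straight up out of the dock, and finish holding it by the pinched catches, level and still, with its underside about 15 cm above the counter. Leave the other cassette latched in its dock and do not push the other things about.

Things in the scene. Friction and masses are not known exactly. Their poses are not given: they have to be found in the camera images.
- dock_1: Grey dock of cassette_1, fixed, base 108 (x) x 100 (y) x 8 mm, on the robot's left. Origin: centre of its underside; -x is its front, towards the robot; yaw within 0.35 rad. At +y and -y stand aluminium keepers with lips, tops 27 mm above the counter, 30.5 to 46 mm from the middle, 36 mm long: keep fingertips above them. Guides, up to 25 mm high, leave the cassette 1.5 mm of play.
- dock_2: Grey dock of cassette_2, fixed, base 108 (x) x 100 (y) x 8 mm, on the robot's right. Origin: centre of its underside; -x is its front, towards the robot; yaw within 0.35 rad. At +y and -y stand aluminium keepers with lips, tops 27 mm above the counter, 30.5 to 46 mm from the middle, 36 mm long: keep fingertips above them. Guides, up to 25 mm high, leave the cassette 1.5 mm of play.
- cassette_1: White slide cassette 1, 84 (x) x 34 (y) mm, with five glass slides, a bridge block at its middle (26 x 34 mm, top 62 mm above the underside) and a grey spring catch on each long side. Origin: centre of its underside, 8 mm above the counter when home in dock_1; z up; axes agree with the dock's. About 0.18 kg. Lifts out when both catches are in by over 3.5 mm.
- cassette_2: White slide cassette 2, 84 (x) x 34 (y) mm, with five glass slides, a bridge block at its middle (26 x 34 mm, top 62 mm above the underside) and a grey spring catch on each long side. Origin: centre of its underside, 8 mm above the counter when home in dock_2; z up; axes agree with the dock's. About 0.18 kg. Lifts out when both catches are in by over 3.5 mm.
- cassette_1_grip (a point): Point of cassette_1 midway between its two finger pads, 54 mm above its underside (62 mm above the counter when home). Each pad is 24 mm wide (x) and reaches from 38 to 68 mm above the underside; its outer face lies 28 mm to +y or -y of this point: 56 mm over both pads when free, 44 mm when both are fully in. Axes as the cassette's.
- cassette_2_grip (a point): Point of cassette_2 midway between its two finger pads, 54 mm above its underside (62 mm above the counter when home). Each pad is 24 mm wide (x) and reaches from 38 to 68 mm above the underside; its outer face lies 28 mm to +y or -y of this point: 56 mm over both pads when free, 44 mm when both are fully in. Axes as the cassette's.
- cassette_1_left (a joint): The left (+y) catch of cassette_1: 0 sprung out (latched), 0.006 m pushed fully in to its stop; 1.2 N to start, 3.6 N at the stop, springs back when let go. An upright plate; its nose, 4 to 10.5 mm above the cassette's underside, reaches 34 mm from the middle and lies under the dock's lip (1.5 mm play upward, 3.5 mm overlap).
- cassette_1_right (a joint): The right (-y) catch of cassette_1: 0 sprung out (latched), 0.006 m pushed fully in to its stop; 1.2 N to start, 3.6 N at the stop, springs back when let go. An upright plate; its nose, 4 to 10.5 mm above the cassette's underside, reaches 34 mm from the middle and lies under the dock's lip (1.5 mm play upward, 3.5 mm overlap).
- cassette_2_left (a joint): The left (+y) catch of cassette_2: 0 sprung out (latched), 0.006 m pushed fully in to its stop; 1.2 N to start, 3.6 N at the stop, springs back when let go. An upright plate; its nose, 4 to 10.5 mm above the cassette's underside, reaches 34 mm from the middle and lies under the dock's lip (1.5 mm play upward, 3.5 mm overlap).
- cassette_2_right (a joint): The right (-y) catch of cassette_2: 0 sprung out (latched), 0.006 m pushed fully in to its stop; 1.2 N to start, 3.6 N at the stop, springs back when let go. An upright plate; its nose, 4 to 10.5 mm above the cassette's underside, reaches 34 mm from the middle and lies under the dock's lip (1.5 mm play upward, 3.5 mm overlap).
- timer: White bench timer lying face up, 62 x 68 x 20 mm, with a display and three round keys; loose; origin at the centre of its underside. It lies in front of one of the docks, about 108 mm from that dock's origin: that dock's slides are due. Bystander otherwise. (Far to its left stands fixed furniture to keep clear of: a centrifuge from x 0.37 to 0.83, y above 0.48, 0.35 m high.)
- petri_dish: Round flat petri dish, 61 mm across, 16 mm high, loose; origin at the centre of its underside. It lies in front of the dock that is not due, about 108 mm from its origin. Bystander.
- marker: Marker pen, 126 mm long, 13 mm thick, lying loose between the docks; bystander. Origin under its middle.
- forceps: Forceps, 133 x 20 x 9 mm, lying loose between the docks, nearer the robot; bystander. Origin under the middle.

How it is judged (in metres and radians):
On the way:
1. both catches of the cassette behind the timer are pinched in (more than 4 mm each) while it still sits in its dock (((horizontal distance between timer and dock_1 below 0.15 m and value of joint each of cassette_1_left, cassette_1_right above 0.004 m and distance between cassette_1 and dock_1 below 0.012 m) or (horizontal distance between timer and dock_2 below 0.15 m and value of joint each of cassette_2_left, cassette_2_right above 0.004 m and distance between cassette_2 and dock_2 below 0.012 m))), for 0.2 s.
At the end, for the whole second after the job is handed in: The cassette behind the timer is held by both catches, each in more than 4 mm, underside 10 to 20 cm above the counter, tilted under 0.2 rad, touching no dock, still (under 0.03 m/s); the other is in its dock (within 4 mm), its catches out (under 2 mm) (((horizontal distance between timer and dock_1 below 0.15 m and height (world z) of cassette_1 between 0.1 and 0.2 m and angle between cassette_1's own z axis and vertical below 0.2 rad and value of joint each of cassette_1_left, cassette_1_right above 0.004 m and contact force between the fingers and cassette_1_left above 1 N and contact force between the fingers and cassette_1_right above 1 N and contact force between cassette_1 and dock_1 below 0.1 N and contact force between cassette_1 and dock_2 below 0.1 N and linear speed of cassette_1 below 0.03 m/s and distance between cassette_2 and dock_2 below 0.012 m and value of joint each of cassette_2_left, cassette_2_right below 0.002 m) or (horizontal distance between timer and dock_2 below 0.15 m and height (world z) of cassette_2 between 0.1 and 0.2 m and angle between cassette_2's own z axis and vertical below 0.2 rad and value of joint each of cassette_2_left, cassette_2_right above 0.004 m and contact force between the fingers and cassette_2_left above 1 N and contact force between the fingers and cassette_2_right above 1 N and contact force between cassette_2 and dock_1 below 0.1 N and contact force between cassette_2 and dock_2 below 0.1 N and linear speed of cassette_2 below 0.03 m/s and distance between cassette_1 and dock_1 below 0.012 m and value of joint each of cassette_1_left, cassette_1_right below 0.002 m))); the arm keeps its last pose, push and grip.
It fails at once if the cassette in the dock without the timer is pulled at or shifted (more than 8 mm) ((horizontal distance between timer and dock_1 below 0.15 m and distance of cassette_2 from where it was at the start of the episode above 0.008 m) or (horizontal distance between timer and dock_2 below 0.15 m and distance of cassette_1 from where it was at the start of the episode above 0.008 m)).
It fails at once if the timer is pushed away (more than 30 mm) (distance of timer from where it was at the start of the episode above 0.03 m).
It fails at once if the petri dish is pushed away (more than 30 mm) (distance of petri_dish from where it was at the start of the episode above 0.03 m).
It fails at once if the marker pen is pushed away (more than 30 mm) (distance of marker from where it was at the start of the episode above 0.03 m).
It fails at once if the forceps is pushed away (more than 30 mm) (distance of forceps from where it was at the start of the episode above 0.03 m).
It also fails if it takes over 35 s, if anything falls off the work surface, if the arm or the gripper's body presses on something with over 40 N, if the wrist force passes 120 N, or if a joint passes its speed limit or range.

### The arm

A 6-joint arm with a two-finger parallel gripper is mounted at the origin on a cart in front of the work surface, level with it; the furniture and walls round the work are solid. World frame = base frame: x ahead of the robot, y to its left, z up, the work surface at z = 0. Lengths are in mm, angles in rad, forces in N, time in s.
With the tool pointing down it reaches from about 375 to 975 mm from the base axis. Payload 3.8 kg.
Tool frame: the origin (TCP) lies at the very end of the fingers, on their centre line; the grasp point (between the pads) lies 19 mm behind it (manip.grasp_offset is the distance from the TCP to the grasp point, in mm); z points along the fingers, y is the line along which they close (so a half turn about z gives the same grasp; the last joint's range is limited). The gripper opens to 85 mm and grips with 20 to 120 N. Pads are 22 mm wide; open, the fingers measure 114 mm over their backs; the gripper's body (76 mm by 85 mm) begins 54 mm behind the grasp point. The pads swing forward as they close: fully open they stand 13 mm farther back than shut.
Start: joints at [-1.382, 0.264, 1.604, -0, 1.274, -0.037], TCP at [151.118, -657.861, 231.28] pointing down, gripper open.
Joint ranges: [-2.63, 2.63], [-0.94, 2.18], [0.31, 2.57], [-1.31, 4.45], [0, 2.66], [-2.55, 2.55]. Speed limits (rad/s): [2.57, 2.57, 3.14, 3.14, 3.14, 3.14].

### API

Orientations are given as a 3x3 rotation matrix whose columns are the frame's x, y, z axes.
In Python, from bench import manip gives the robot as it stands.
- The arm moves only by the tool inch_along, called as a command line: name --argument value ..., lists and objects as JSON in quotes. Schema: {"type":"object","properties":{"steps":{"type":"array","items":{"type":"object","properties":{"r":{"type":"array","items":{"type":"number"},"minItems":3,"maxItems":3},"d":{"type":"array","items":{"type":"number"},"minItems":3,"maxItems":3},"jaw":{"type":"number"}},"additionalProperties":false,"required":["jaw"]},"minItems":1,"maxItems":10},"grip_n":{"type":"number"},"only":{"type":"string"},"quiet":{"type":"boolean"},"lines":{"type":"string"}},"required":["steps"],"additionalProperties":false}. steps is a list of rows, 1 to 10 of them, each an object with the fields r (a list: a rotation vector rx, ry, rz in normalised numbers (1 is pi rad)), d (a list: dx, dy, dz in shares of the most that a row can go, 1 being 50 mm), jaw (the opening from 0.0 (shut) to 1.0 (fully open)); a field left out counts as zero (the opening has to be given); each row shifts and turns the commanded pose from where the row before left it, along the tool's axes as they then stand; what a row does not reach is not made up. A row lasts 1/10 s, in which the tool goes at most 50 mm and 0.15 rad, less where a joint would pass 70% of its speed; a pose out of reach is approached as far as the arm can. The fingers move at their own pace and stop on an object; grip_n is the grip in N (left out, the last holds). Time passes only in rows, so rows that do not move let the fingers close. The tool returns the time, the measured TCP pose, the force, the opening and the grip force at its end. only (a regular expression) keeps the lines of the reply that match it, lines (a string "A,B") keeps lines A to B, and quiet returns only ok. A shift or turn number past 1, either way, is cut back to 1. Input that does not fit is refused with a message, and nothing moves.
- manip.read_state(): the state, without advancing time (a new reading comes with each control period).
- manip.grab_frame(name): name is "side" or "top"; returns a dict with "pixels" (384x512x3 uint8, red, green, blue), "fovy" (degrees; the focal length in pixels is half the picture's height over the tangent of half this angle, whatever the lens; pixels are square), "cx", "cy" (the principal point, pixels), "position" and "orientation" of the camera in the world. Camera axes: x right, y down, z forward; pixel columns grow to the right and rows downward; lengths in mm; the calibration is good to about 2 mm. A picture is of the moment at which its call begins. There is no depth.
- manip.job_done(): hands the job in; it is judged then, once.
The state is a dict: "time_s": time; "joint_pos": joint angles; "joint_vel": joint speeds; "tau": joint torques, N m; "ee_pos": TCP position; "tool_rot": TCP orientation; "force": force on the tool from outside, world axes, zero at the start; "moment": the same for the moment, N m; "grip_width": opening from 0.0 (shut) to 1.0 (fully open); "finger_force": force on a finger pad.
Only numpy, scipy, OpenCV 4.12 (cv2) and the standard library are available. Lean on these libraries where they do the work, as an engineer would, in place of code of your own. Each camera call takes 0.05 s, during which the arm holds its last target. There are 200 camera calls.

## Working session

There is one attempt and no reset: what is moved stays moved. The work goes in short steps, Python scripts to look and compute and a tool call to move; the robot and the scene stay as the last step left them, time stands still between calls to the robot, and variables do not carry over. Pictures are saved under pics/ and viewed, at most 10 in all, crops included, and the job is handed in when it is done.

```bash
ls; mkdir -p pics
```

Run:
```python
from bench import manip
import cv2
for n in("top","side"):
    f=manip.grab_frame(n); cv2.imwrite(f"pics/{n}0.png",cv2.cvtColor(f["pixels"],cv2.COLOR_RGB2BGR))
    print(n,{k:v for k,v in f.items() if k!="pixels"})
print(manip.read_state())
```

```text
bench.py
pics
top {'fovy': 47.86125078651908, 'cx': 255.17008353618638, 'cy': 197.32252419502598, 'position': array([ 386.88194562,    5.38038252, 1067.6393792 ]), 'orientation': array([[-0.02627504, -0.99618369,  0.08323272],
       [-0.99959432,  0.02526673, -0.0131448 ],
       [ 0.01099162, -0.08354433, -0.99644344]])}
side {'fovy': 42.33423238826401, 'cx': 251.57379933135135, 'cy': 189.87465087614152, 'position': array([-400.37731719,  406.50391133,  863.50290147]), 'orientation': array([[-0.41761709, -0.57797308,  0.70110133],
       [-0.90854223,  0.25532615, -0.3306956 ],
       [ 0.01212365, -0.7750843 , -0.63174152]])}
{'time_s': 0.1, 'joint_pos': array([-1.38192153e+00,  2.64706215e-01,  1.60525224e+00, -2.29336894e-05,
        1.27367517e+00, -3.69052752e-02]), 'joint_vel': array([-0.0007792 , -0.00224068, -0.00395313, -0.00090102, -0.00078689,
       -0.00072895]), 'tau': array([ 3.48104068e-04, -5.16706932e+01, -3.68589485e+01, -1.84357583e-05,
        6.34139607e-03, -3.67857339e-06]), 'ee_pos': array([ 150.97354797, -657.22377583,  230.05937615]), 'tool_rot': array([[ 9.74618274e-01,  2.23872859e-01, -4.04738437e-04],
       [ 2.23873218e-01, -9.74616222e-01,  2.00055476e-03],
       [ 5.34052672e-05, -2.04038732e-03, -9.99997917e-01]]), 'force': array([0.13723759, 0.59571322, 0.33482767]), 'moment': array([0.03822962, 0.04314896, 0.00359879]), 'finger_force': 0.0, 'grip_width': 1.0004938628853355}
```

View pics/top0.png

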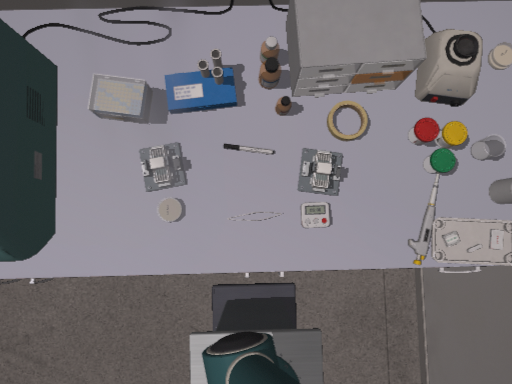

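View pics/side0.png

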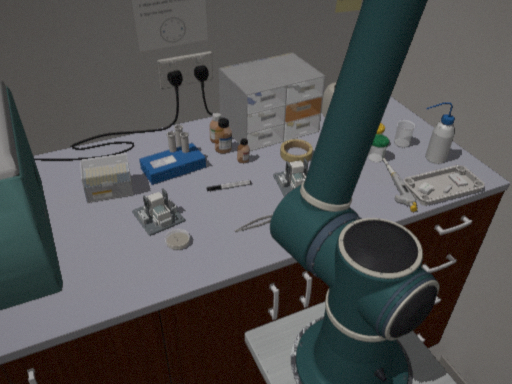

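The timer is at about (315,215) in the top view, in front of the right-hand dock at (320,172), so cassette_2 is due. The petri dish is at (170,210), in front of the left dock. Next I'll look at an enlarged crop.

Run:
```python
import cv2
a=cv2.imread("pics/top0.png")[140:204,284:360]; cv2.imwrite("pics/c1.png",cv2.resize(a,None,fx=9,fy=9,interpolation=cv2.INTER_CUBIC))
```

```text
(no output)
```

View pics/c1.png

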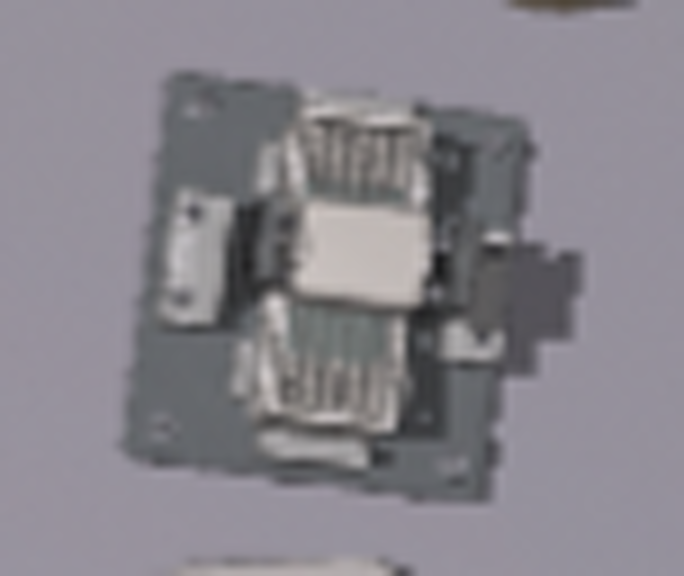

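The crop shows dock_2's base corners at about (170,72), (532,130), (490,500), (125,458). The bridge top corners are at about (303,203), (432,213), (420,305), (298,293).

Create h.py:
```python
import numpy as np
from bench import manip
def ray(f,u,v,z):
    F=192/np.tan(np.radians(f["fovy"]/2))
    d=f["orientation"]@[(u-f["cx"])/F,(v-f["cy"])/F,1]; p=f["position"]
    return p+d*(z-p[2])/d[2]
def proj(f,P):
    F=192/np.tan(np.radians(f["fovy"]/2))
    c=(np.atleast_2d(P)-f["position"])@f["orientation"]
    return np.c_[f["cx"]+F*c[:,0]/c[:,2],f["cy"]+F*c[:,1]/c[:,2]]
```

Run:
```python
from h import *
f=manip.grab_frame("top")
def go(c,z,off=(284,140),s=9):
    P=np.array([ray(f,(x+.5)/s-.5+off[0],(y+.5)/s-.5+off[1],z)[:2] for x,y in c])
    e=np.roll(P,-1,0)-P
    print(z,P.mean(0).round(1),"edges",np.hypot(*e.T).round(1),"dir",np.degrees(np.arctan2(e[:,1],e[:,0])).round(1))
go([(170,72),(532,130),(490,500),(125,458)],8)
go([(303,203),(432,213),(420,305),(298,293)],70)
go([(182,190),(235,200),(213,327),(160,317)],27)
print(ray(f,315,215,20))
```

```text
8 [ 534.9 -171. ] edges [101.2 103.4 100.6 107.9] dir [-100.6  171.1   82.    -8.6]
70 [ 535.4 -169.8] edges [33.6 24.3 31.7 23.6] dir [-95.9 170.3  82.9  -5.3]
27 [ 541.5 -132.5] edges [14.6 35.2 14.5 35.2] dir [-102.2  168.2   77.8  -11.8]
[ 427.6991785  -152.38832109   20.        ]
```

Dock and bridge agree at about (535.3, -170.4) with yaw about -9.2°. The keeper and timer positions give the same result, and the edge lengths match the sizes given. Now I'll move above it: about 484 mm in tool x and -389 mm in tool y.

Units first: shifts go in shares of 50 mm and turns go in shares of pi rad. So 37 mm is 0.74, -30 mm is -0.6.

inch_along --steps '[{"d":[0.4,-0.32,0],"jaw":1},{"d":[0.74,-0.6,0],"jaw":1},{"d":[0.74,-0.6,0],"jaw":1},{"d":[0.74,-0.6,0],"jaw":1},{"d":[0.74,-0.6,0],"jaw":1},{"d":[0.74,-0.6,0],"jaw":1},{"d":[0.74,-0.6,0],"jaw":1},{"d":[0.74,-0.6,0],"jaw":1},{"d":[0.74,-0.6,0],"jaw":1},{"d":[0.74,-0.6,0],"jaw":1}]' --grip_n 25

```text
time_s: 1.15
ee_pos: [431.8, -298.3, 231.2]
tool_rot: [[0.975, 0.224, 0.0], [0.224, -0.975, -0.0], [0.0, 0.0, -1.0]]
force: [1.5, 0.2, -0.6]
grip_width: 1.004
finger_force: 0.0
```

inch_along --steps '[{"d":[0.74,-0.6,0],"jaw":1},{"d":[0.74,-0.6,0],"jaw":1},{"d":[0.74,-0.58,0],"jaw":1},{"d":[0.4,-0.28,0],"jaw":1},{"r":[0,0,0.0414],"jaw":1},{"r":[0,0,0.0414],"jaw":1},{"r":[0,0,0.0404],"jaw":1},{"jaw":1},{"jaw":1}]'

```text
time_s: 2.05
ee_pos: [535.5, -170.3, 231.0]
tool_rot: [[0.988, -0.158, -0.001], [-0.158, -0.988, 0.0], [-0.001, -0.0, -1.0]]
force: [0.2, -1.3, 0.3]
grip_width: 1.0
finger_force: 0.0Traceback (most recent call last):
```

Add to h.py:
```python
def err(x=535.3,y=-170.4,z=150,yaw=-9.2):
    s=manip.read_state(); R=s["tool_rot"]; a=np.radians(yaw)
    print("t",s["time_s"],"tcp",s["ee_pos"].round(1),"tool move",(R.T@(np.array([x,y,z])-s["ee_pos"])).round(1),
     "turn about z",((np.arctan2(R[1,1],R[0,1])-(a-np.pi/2)+np.pi/2)%np.pi-np.pi/2).round(4),"tool z",R[:,2].round(4),"F",s["force"].round(1),"grip",s["grip_width"].round(3),s["finger_force"])
```

```bash
python3 -c "from h import *;err()"
```

```text
  File "<string>", line 1, in <module>
    from h import *;err()
                    ~~~^^
  File "h.py", line 14, in err
    "turn about z",((np.arctan2(R[1,1],R[0,1])-(a-np.pi/2)+np.pi/2)%np.pi-np.pi/2).round(4),"tool z",R[:,2].round(4),"F",s["force"].round(1),"grip",s["grip_width"].round(3),s["finger_force"])
                                                                                                                                                    ^^^^^^^^^^^^^^^^^^^^^
AttributeError: 'float' object has no attribute 'round'
```

The tool is above the cassette and aligned with the dock. Now I'll descend 188 mm to TCP z of about 43, with the fingers open and 14 mm clear on each side.

Converted, 35 mm is 0.7, 30 mm is 0.6.

```bash
sed -i 's/s\["grip_width"\].round(3)/s["grip_width"]/' h.py
```

inch_along --steps '[{"d":[0,0,0.7],"jaw":1},{"d":[0,0,0.7],"jaw":1},{"d":[0,0,0.7],"jaw":1},{"d":[0,0,0.6],"jaw":1},{"d":[0,0,0.4],"jaw":1},{"d":[0,0,0.3],"jaw":1},{"d":[0,0,0.2],"jaw":1},{"d":[0,0,0.16],"jaw":1},{"jaw":1}]'

```text
time_s: 2.95
ee_pos: [535.5, -170.3, 42.8]
tool_rot: [[0.987, -0.16, -0.001], [-0.16, -0.987, 0.0], [-0.001, -0.0, -1.0]]
force: [-0.5, 0.1, 0.4]
grip_width: 1.0
finger_force: 0.0
```

Run:
```python
from h import *; import cv2
err(z=43)
for n in("top","side"):
    f=manip.grab_frame(n); u,v=proj(f,[535,-170,62])[0].astype(int); print(n,u,v,u-40,v-34)
    a=cv2.cvtColor(f["pixels"],cv2.COLOR_RGB2BGR)[v-34:v+34,u-40:u+40]
    cv2.imwrite(f"pics/{n}1.png",cv2.resize(a,None,fx=8,fy=8,interpolation=cv2.INTER_CUBIC))
```

```text
t 2.95 tcp [ 535.5 -170.3   42.8] tool move [-0.2  0.1 -0.2] turn about z -0.0003 tool z [-8.e-04  3.e-04 -1.e+00] F [-0.5  0.1  0.4] grip 1.0004369235358592 0.0
top 323 168 283 134
side 296 165 256 131
```

View pics/side1.png

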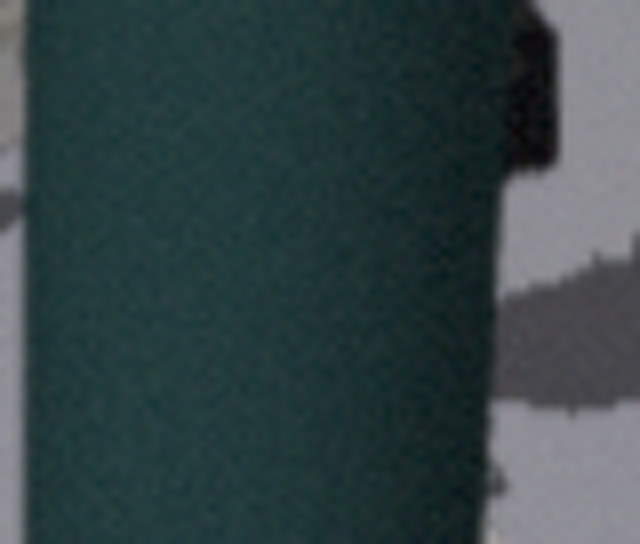

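The arm hides the grasp in the side view: the whole crop is link, with only the gripper edge at (530,100). So I'll close gently and judge centring by contact force.

inch_along --steps '[{"jaw":0.72},{"jaw":0.72},{"jaw":0.67},{"jaw":0.67}]' --grip_n 20

```text
time_s: 3.45
ee_pos: [536.2, -170.3, 43.8]
tool_rot: [[0.987, -0.161, 0.001], [-0.161, -0.987, 0.0], [0.001, -0.0, -1.0]]
force: [-0.3, 0.3, 0.9]
grip_width: 0.67
finger_force: 0.6
```

inch_along --steps '[{"jaw":0.62},{"jaw":0.62},{"jaw":0.62}]'

```text
time_s: 3.75
ee_pos: [536.1, -170.5, 43.6]
tool_rot: [[0.987, -0.16, 0.001], [-0.16, -0.987, -0.0], [0.001, 0.0, -1.0]]
force: [1.2, 0.3, 1.0]
grip_width: 0.618
finger_force: 1.8
```

inch_along --steps '[{"jaw":0.57},{"jaw":0.57},{"jaw":0.57}]'

```text
time_s: 4.05
ee_pos: [536.1, -170.5, 43.6]
tool_rot: [[0.987, -0.161, 0.001], [-0.161, -0.987, -0.0], [0.001, 0.0, -1.0]]
force: [1.2, 0.2, 2.8]
grip_width: 0.569
finger_force: 2.6
```

Contact is symmetric, with almost no side force, so I'll close fully to the stops.

inch_along --steps '[{"jaw":0.5},{"jaw":0.4},{"jaw":0.3},{"jaw":0.3},{"jaw":0.3},{"jaw":0.3},{"jaw":0.3}]' --grip_n 30

```text
time_s: 4.75
ee_pos: [536.2, -170.2, 44.5]
tool_rot: [[0.987, -0.161, 0.001], [-0.161, -0.987, 0.0], [0.001, -0.0, -1.0]]
force: [-1.5, 2.6, 9.8]
grip_width: 0.476
finger_force: 29.9
```

The catches are at their stops with 30 N on the pads. I'll lift slowly first and watch the force.

Converted, -3 mm is -0.06, -2 mm is -0.04.

inch_along --steps '[{"d":[0,0,-0.02],"jaw":0.3},{"d":[0,0,-0.04],"jaw":0.3},{"d":[0,0,-0.04],"jaw":0.3},{"d":[0,0,-0.06],"jaw":0.3},{"d":[0,0,-0.06],"jaw":0.3},{"jaw":0.3}]'

```text
time_s: 5.35
ee_pos: [535.8, -170.5, 54.5]
tool_rot: [[0.987, -0.161, 0.0], [-0.161, -0.987, -0.0], [0.0, 0.0, -1.0]]
force: [-0.6, -0.7, -2.8]
grip_width: 0.473
finger_force: 30.7
```

Only about the cassette's weight shows on the wrist, so it is unlatched and rising. I'll lift another 131 mm.

Converted, -20 mm is -0.4, -17 mm is -0.34.

inch_along --steps '[{"d":[0,0,-0.12],"jaw":0.3},{"d":[0,0,-0.2],"jaw":0.3},{"d":[0,0,-0.3],"jaw":0.3},{"d":[0,0,-0.4],"jaw":0.3},{"d":[0,0,-0.4],"jaw":0.3},{"d":[0,0,-0.4],"jaw":0.3},{"d":[0,0,-0.34],"jaw":0.3},{"d":[0,0,-0.26],"jaw":0.3},{"d":[0,0,-0.14],"jaw":0.3},{"d":[0,0,-0.06],"jaw":0.3}]'

```text
time_s: 6.35
ee_pos: [536.2, -170.5, 186.6]
tool_rot: [[0.987, -0.161, 0.002], [-0.161, -0.987, -0.001], [0.002, 0.0, -1.0]]
force: [0.7, -0.2, -2.5]
grip_width: 0.472
finger_force: 30.7
```

inch_along --steps '[{"jaw":0.3},{"jaw":0.3},{"jaw":0.3},{"jaw":0.3},{"jaw":0.3}]'

```text
time_s: 6.85
ee_pos: [535.5, -170.3, 184.7]
tool_rot: [[0.987, -0.161, -0.001], [-0.161, -0.987, 0.0], [-0.001, -0.0, -1.0]]
force: [-0.5, -0.5, -2.5]
grip_width: 0.472
finger_force: 30.7
```

Run:
```python
from h import *; import cv2
for n in("top","side"):
    f=manip.grab_frame(n); cv2.imwrite(f"pics/{n}2.png",cv2.cvtColor(f["pixels"],cv2.COLOR_RGB2BGR))
    print(n,proj(f,[[535,-170,150],[535,-170,8]]).round())
a=cv2.imread("pics/top2.png")[100:260,120:400]; b=cv2.imread("pics/side2.png")[60:280,120:400]
cv2.imwrite("pics/both2.png",cv2.resize(cv2.vconcat([a,b]),None,fx=1.5,fy=1.5,interpolation=cv2.INTER_CUBIC))
```

```text
top [[330. 162.]
 [320. 172.]]
side [[299. 138.]
 [295. 181.]]
```

View pics/both2.png

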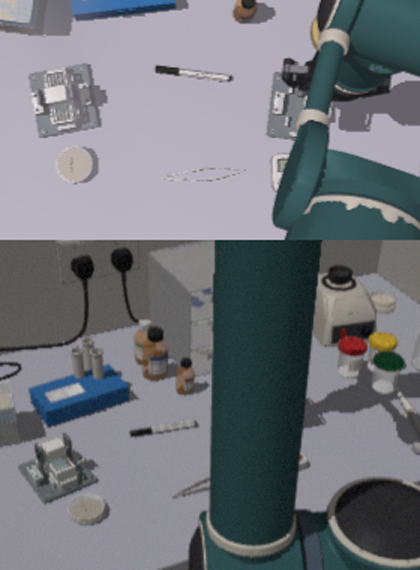

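The other cassette, the dish, the marker and the forceps are where they were, and the timer edge still shows at (280,170). The arm hides the held cassette. The wrist carries a steady 2.5 N or so, the pads read 30 N, and the opening matches catches pressed to their stops, so I'm handing in.

```bash
python3 -c "from h import *;err(z=185);print(manip.job_done())"
```

```text
t 6.95 tcp [ 535.6 -170.3  185. ] tool move [-0.3  0.1 -0. ] turn about z -0.0006 tool z [-4.e-04  2.e-04 -1.e+00] F [ 0.  -0.2 -1.8] grip 0.47254012345592067 30.722013171762228
the job is handed in; nothing more can be done
None
```

I pinched and lifted cassette_2 (the one behind the timer) out of dock_2 and handed the job in with it held by its catches, underside about 15 cm up. That and its being level come from the tool pose and grip and wrist forces, since the arm hid it from both cameras, and no verdict was returned.

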